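Clear the microscope optics rack into trays

ROBOT

A 6-joint arm with a two-finger parallel gripper is mounted at the origin on the work surface. World frame = base frame: x ahead of the robot, y to its left, z up, the work surface at z = 0. Lengths are in m, angles in rad, forces in N, time in s.
With the tool pointing down it reaches from about 0.225 to 0.875 m from the base axis. Payload 3.4 kg.
Tool frame: the origin (TCP) lies on the centre line of the jaws, within the pads' length; the fingertips stand 19 mm ahead of it and the grasp point (between the pads) is the TCP; z points along the fingers, y is the line along which they close (so a half turn about z gives the same grasp; the last joint's range is limited). The gripper opens to 85 mm and grips with 20 to 120 N. Pads are 22 mm wide; open, the fingers measure 114 mm over their backs; the gripper's body (76 mm by 85 mm) begins 54 mm behind the grasp point. The pads swing forward as they close: fully open they stand 13 mm farther back than shut.
Start: joints at [1.138, 0.276, 1.505, -0, 1.361, -0.121], TCP at [0.176, 0.547, 0.25] pointing down, gripper open.
Joint ranges: [-2.89, 2.89], [-0.75, 2.08], [0.22, 2.7], [-1.18, 4.32], [0.11, 2.71], [-2.7, 2.7]. Speed limits (rad/s): [2.57, 2.57, 3.14, 3.14, 3.14, 3.14].

INTERFACE

Orientations are given as a rotation vector (axis times angle).
In Python, from workcell import sense, grab_frame, camera_model, job_done gives the robot as it stands.
- The arm moves only by the tool step_arm, never from a script. Its arguments are lists of equal length, an entry for each row: "travel": the shift along the world's x, y, z as a fraction of full scale, a list of three; "yaw": the turn about the world's z as a fraction of full scale. A call has exactly 8 rows; each row shifts and turns the commanded pose from where the row before left it; what a row does not reach is not made up. Full scale, the value 1, is 30 mm for a shift and 0.08 rad for a turn. A row lasts 1/10 s, in which the tool goes at most 50 mm and 8.59 degrees, less where a joint would pass 70% of its speed; a pose out of reach is approached as far as the arm can. A call with a number of a shift or a turn outside -1 to 1 is refused whole. A call with a gripper value outside its range is refused whole. "hand" is the opening, from 0 (shut) to 1 (fully open), set as the call begins (left out, the last holds). The fingers move at their own pace and stop on an object; "grip_force" is the grip in N (left out, the last holds). Time passes only in rows, so rows that do not move let the fingers close, or fill a call up. It gives the time, the measured TCP pose, the force, the opening and the grip force at its end, in the units of the state.
- sense(): the state, without advancing time (a new reading comes with each control period).
- grab_frame(name): name is "scene" or "side" or "wrist"; returns the picture (384x512x3 uint8, red, green, blue); there is no depth.
- camera_model(name): a dict with "mtx" (3x3 intrinsics, pixels), "pose" (4x4, takes a point from camera to world coordinates). Camera axes: x right, y down, z forward; pixel columns grow to the right and rows downward; lengths in m; the calibration is good to about 2 mm. A picture is of the moment at which its call begins: read the wrist's pose just before it. camera_model takes no time and is no camera call; for the wrist camera it gives the pose at the moment of the call.
- job_done(): hands the job in; it is judged then, once.
The state is a dict: "clock": time; "joint_pos": joint angles; "qd": joint speeds; "joint_efforts": joint torques, N m; "tcp_pos": TCP position; "eef_rot": TCP orientation; "wrist_force": force on the tool from outside, world axes, zero at the start; "wrist_torque": the same for the moment, N m; "opening": opening from 0.0 (shut) to 1.0 (fully open); "gripper_force": force on a finger pad.
Only numpy, scipy, OpenCV 4.12 (cv2) and the standard library are available. Lean on these libraries where they do the work, as an engineer would, in place of code of your own. Each camera call takes 0.05 s, during which the arm holds its last target. There are 200 camera calls.

TASK

Take every holder that hangs on the rack board off its screw: lift it until the wide part of its keyhole is over the screw head and draw it off without forcing it. Stand the holders with the long slim objectives upright in the tray with the lug handles and those with the short wide eyepieces upright in the plain tray, flat on the tray floor. The trays may shift a little, but leave the bottle, the jar and the slide box alone.

Things in the scene. Friction and masses are not known exactly. Their poses are not given: they have to be found in the camera images.
- board: Grey board fixed to the bench, 470 wide, 122 high, 12 thick, 80 mm foot behind. Face looks along its +x, away from the robot. Origin: at bench level under the middle of the face. Screws along x at y = ±40, ±120, ±200, 106.5 high: shank 7 in diameter, 8 long, head 14 by 4. A hung holder's underside is 40 mm up; lift it 18.5 (15 to 22), then draw it 15 to 30 along the board's +x.
- objective1: Aluminium holder, 180 g: base 70 (x) by 48 (y) by 6 mm, at its back edge an upright plate 5 thick, 84 high, rear face at x = -35. Keyhole: opening 24 across centred 48 up, slot 10 wide above it to 70 up. Origin: middle of the underside, x forward, z up. On it, axis at x = 7, y = 0, an objective: barrel 26 in diameter, 24 to 70 up. Grip there. May be absent.
- eyepiece1: Aluminium holder, 180 g: base 70 (x) by 48 (y) by 6 mm, at its back edge an upright plate 5 thick, 84 high, rear face at x = -35. Keyhole: opening 24 across centred 48 up, slot 10 wide above it to 70 up. Origin: middle of the underside, x forward, z up. On it, axis at x = 7, y = 0, an eyepiece: head 38 in diameter, 30 to 56 up. Grip there. May be absent.
- objective2: Aluminium holder, 180 g: base 70 (x) by 48 (y) by 6 mm, at its back edge an upright plate 5 thick, 84 high, rear face at x = -35. Keyhole: opening 24 across centred 48 up, slot 10 wide above it to 70 up. Origin: middle of the underside, x forward, z up. On it, axis at x = 7, y = 0, an objective: barrel 26 in diameter, 24 to 70 up. Grip there. May be absent.
- eyepiece2: Aluminium holder, 180 g: base 70 (x) by 48 (y) by 6 mm, at its back edge an upright plate 5 thick, 84 high, rear face at x = -35. Keyhole: opening 24 across centred 48 up, slot 10 wide above it to 70 up. Origin: middle of the underside, x forward, z up. On it, axis at x = 7, y = 0, an eyepiece: head 38 in diameter, 30 to 56 up. Grip there. May be absent.
- objective3: Aluminium holder, 180 g: base 70 (x) by 48 (y) by 6 mm, at its back edge an upright plate 5 thick, 84 high, rear face at x = -35. Keyhole: opening 24 across centred 48 up, slot 10 wide above it to 70 up. Origin: middle of the underside, x forward, z up. On it, axis at x = 7, y = 0, an objective: barrel 26 in diameter, 24 to 70 up. Grip there. May be absent.
- eyepiece3: Aluminium holder, 180 g: base 70 (x) by 48 (y) by 6 mm, at its back edge an upright plate 5 thick, 84 high, rear face at x = -35. Keyhole: opening 24 across centred 48 up, slot 10 wide above it to 70 up. Origin: middle of the underside, x forward, z up. On it, axis at x = 7, y = 0, an eyepiece: head 38 in diameter, 30 to 56 up. Grip there. May be absent.
- plain_tray: Steel tray, loose on the bench, without handles: outside 120 (x) by 240 (y) by 25 mm high, walls and floor 5 mm thick, inside 110 by 230 mm. Origin: middle of its underside; y along its length.
- lug_tray: Steel tray, loose on the bench, with a flat lug handle 70 wide sticking out 22 mm at each short end, just under the rim: outside 120 (x) by 240 (y) by 25 mm high, walls and floor 5 mm thick, inside 110 by 230 mm. Origin: middle of its underside; y along its length.
- bottle: Bystander: amber bottle, 70 mm in diameter, 170 high, origin at the middle of its underside. To be left alone.
- jar: Bystander: jar, 60 mm in diameter, 80 high, origin at the middle of its underside. To be left alone.
- slide_box: Bystander: grey slide box 50 by 80 by 30 mm, origin at the middle of its underside. To be left alone.
Mind the look-alikes: they are no part of the job. Leave any purple look-alike of the eyepiece3 alone.

How it is judged:
At the end, for the whole second after the job is handed in: Every holder present stands upright (within 7 degrees) and still on the floor of its tray (underside within about 6 mm of the floor), the middle of its base inside the tray's walls: objectives in the lug tray, eyepieces in the plain tray. Both trays stand flat on the bench (x of objective1 in the frame of lug_tray between -0.045 and 0.045 m and y of objective1 in the frame of lug_tray between -0.103 and 0.103 m and z of objective1 in the frame of lug_tray between 0 and 0.011 m and angle between each of objective1, eyepiece1, objective2, eyepiece2, objective3, eyepiece3's own z axis and vertical below 0.12 rad and linear speed of each of objective1, eyepiece1, objective2, eyepiece2, objective3, eyepiece3 below 0.03 m/s and x of eyepiece1 in the frame of plain_tray between -0.045 and 0.045 m and y of eyepiece1 in the frame of plain_tray between -0.103 and 0.103 m and z of eyepiece1 in the frame of plain_tray between 0 and 0.011 m and x of objective2 in the frame of lug_tray between -0.045 and 0.045 m and y of objective2 in the frame of lug_tray between -0.103 and 0.103 m and z of objective2 in the frame of lug_tray between 0 and 0.011 m and x of eyepiece2 in the frame of plain_tray between -0.045 and 0.045 m and y of eyepiece2 in the frame of plain_tray between -0.103 and 0.103 m and z of eyepiece2 in the frame of plain_tray between 0 and 0.011 m and x of objective3 in the frame of lug_tray between -0.045 and 0.045 m and y of objective3 in the frame of lug_tray between -0.103 and 0.103 m and z of objective3 in the frame of lug_tray between 0 and 0.011 m and x of eyepiece3 in the frame of plain_tray between -0.045 and 0.045 m and y of eyepiece3 in the frame of plain_tray between -0.103 and 0.103 m and z of eyepiece3 in the frame of plain_tray between 0 and 0.011 m and height (world z) of each of lug_tray, plain_tray below 0.006 m and angle between each of lug_tray, plain_tray's own z axis and vertical below 0.05 rad); the robot touches nothing.
It fails at once if a holder is forced against the rack board or its screws (over 60 N) (contact force between any of objective1, eyepiece1, objective2, eyepiece2, objective3, eyepiece3 and board above 60 N).
It fails at once if the bottle, jar or slide box is moved by more than 40 mm or knocked over (distance of any of bottle, jar, slide_box from where it was at the start of the episode above 0.04 m or angle between any of bottle, jar, slide_box's own z axis and vertical above 0.5 rad).
Of objective1, eyepiece1, objective2, eyepiece2, objective3, eyepiece3 only 4 to 6 are there at a start; the rules pass over those that are not, and their reading is None.
At some moment in a run one of lug_tray, plain_tray may be knocked a few centimetres aside while the robot is not near it.
Once in a run the grip may slacken for a moment while it holds something.
It also fails if it takes over 210 s, if anything falls off the work surface, if the arm or the gripper's body presses on something with over 40 N, if the wrist force passes 120 N, or if a joint passes its speed limit or range.

## Working session

There is one attempt and no reset: what is moved stays moved. The work goes in short steps, Python scripts to look and compute and a tool call to move; the robot and the scene stay as the last step left them, time stands still between calls to the robot, and variables do not carry over. Pictures are saved under pics/ and viewed, at most 14 in all, crops included, and the job is handed in when it is done.

Besides the shell and the picture viewer there is one more tool, called by a JSON object that holds its "fn" and its "kwargs". step_arm: Moves the arm, as the interface text tells. Shift numbers are shares of 30 mm and turn numbers shares of 0.08 rad, none past 1 either way. Its arguments: {"type":"object","properties":{"travel":{"type":"array"},"yaw":{"type":"array"},"hand":{"type":"number"},"grip_force":{"type":"number"}},"required":["travel","yaw"]}

```bash
mkdir -p pics; ls; python3 - <<'E'
from workcell import *
import cv2
s=sense();print({k:s[k] for k in('clock','tcp_pos','eef_rot','opening')})
for n in('scene','side'):
    cv2.imwrite(f'pics/{n}0.png',grab_frame(n)[:,:,::-1]);m=camera_model(n);print(n,m['mtx'],m['pose'])
E
```

```text
pics
{'clock': 0.0, 'tcp_pos': array([0.17619203, 0.54683001, 0.24945227]), 'eef_rot': array([-4.87661753e-01, -3.10306705e+00,  2.70063960e-03]), 'opening': 0.9984765586902846}
scene [[418.94056168   0.         256.94875525]
 [  0.         418.94056168 195.67276958]
 [  0.           0.           1.        ]] [[ 0.57877683  0.58725066 -0.56582156  1.14709478]
 [ 0.81538605 -0.40587822  0.41280559 -0.51749232]
 [ 0.0127657  -0.70028532 -0.71374891  0.92098247]
 [ 0.          0.          0.          1.        ]]
side [[493.40764785   0.         251.64534151]
 [  0.         493.40764785 193.09308968]
 [  0.           0.           1.        ]] [[ 0.97244046 -0.1726826   0.15665336  0.17180009]
 [-0.2324408  -0.66562279  0.70916682 -1.16282302]
 [-0.01818873 -0.72603514 -0.68741701  1.17115382]
 [ 0.          0.          0.          1.        ]]
```

View pics/scene0.png

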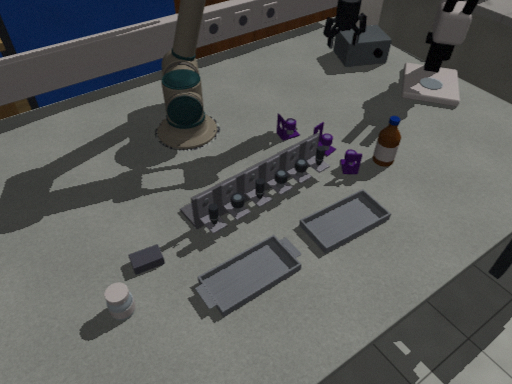

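View pics/side0.png

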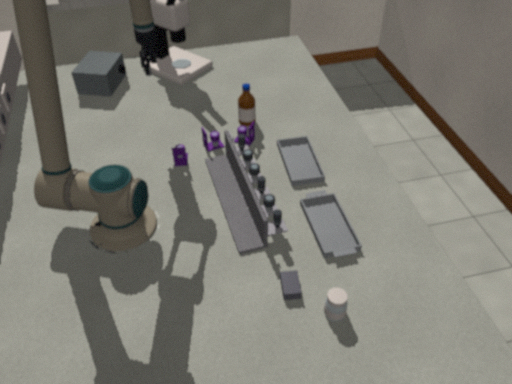

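Scene view: six hung holders left to right, at about (214,213) objective, (238,200) eyepiece, (260,187) objective, (281,177) eyepiece, (301,166) eyepiece, (320,157) objective. The lug tray is at (250,273), the plain tray at (345,220), with three purple decoys near (288,127), (325,140) and (350,160). I'll enlarge it to get corners.

```bash
cat > h.py <<'E'
import numpy as np,cv2
from workcell import *
def ray(n,u,v,z,m=None):
    m=m or camera_model(n);P=m['pose'];d=P[:3,:3]@np.linalg.solve(m['mtx'],[u,v,1.]);o=P[:3,3]
    return (o+d*(z-o[2])/d[2])[:2]
def proj(n,p,m=None):
    m=m or camera_model(n);P=m['pose'];q=m['mtx']@(P[:3,:3].T@(np.array(p)-P[:3,3]));return q[:2]/q[2]
E
python3 - <<'E'
import cv2
a=cv2.imread('pics/scene0.png')[110:320,175:395]
b=cv2.imread('pics/side0.png')[110:270,190:370]
cv2.imwrite('pics/c1.png',cv2.resize(a,None,fx=2.85,fy=2.85,interpolation=2)[:600,:800] if 0 else cv2.resize(a,(616,588),interpolation=2))
E
```

```text
(no output)
```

View pics/c1.png

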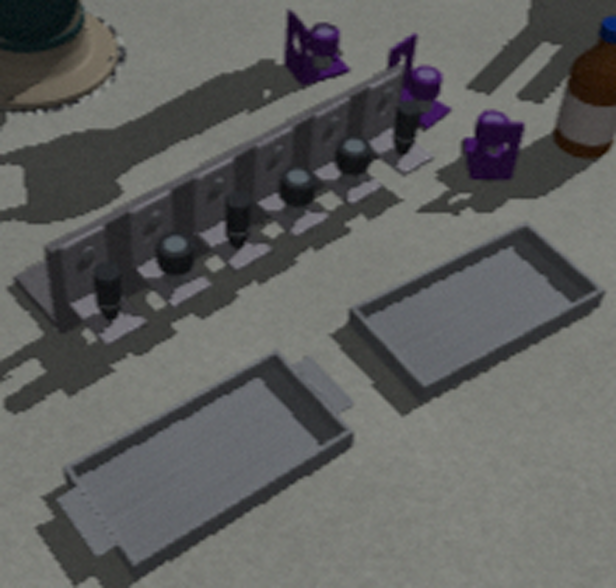

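```bash
python3 - <<'E'
from h import *
c=lambda x,y:(175+x/2.8,110+y/2.8)
for nm,L in(('lug',[(66,470),(276,354),(352,434),(140,572)]),('plain',[(350,312),(525,227),(603,292),(425,392)])):
    P=np.array([ray('scene',*c(*p),.025) for p in L]);print(nm,P.round(3).tolist(),'ctr',P.mean(0).round(4),'len',[np.linalg.norm(P[i]-P[i-1]).round(3) for i in range(4)])
    d=P[1]-P[0]+P[2]-P[3];print('ang',np.arctan2(d[1],d[0]))
for p,z in(((107,272),.110),((175,244),.096),((238,198),.11),((297,174),.096),((353,145),.096),((406,108),.11)):print(ray('scene',*c(*p),z).round(4))
print('board top ends',[ray('scene',*c(*p),.122).round(4) for p in((60,252),(404,72))])
E
```

```text
lug [[0.589, -0.287], [0.59, -0.052], [0.706, -0.051], [0.712, -0.286]] ctr [ 0.6491 -0.1692] len [np.float64(0.123), np.float64(0.235), np.float64(0.115), np.float64(0.235)]
ang 1.5814041115028759
plain [[0.589, 0.042], [0.603, 0.276], [0.717, 0.274], [0.708, 0.036]] ctr [0.6545 0.1572] len [np.float64(0.119), np.float64(0.235), np.float64(0.114), np.float64(0.238)]
ang 1.5216953024887905
[ 0.4732 -0.1678]
[ 0.4673 -0.0876]
[ 0.461  -0.0073]
[0.4546 0.0734]
[0.4522 0.1512]
[0.4493 0.227 ]
board top ends [array([ 0.4359, -0.196 ]), array([0.4107, 0.2561])]
```

{"fn": "step_arm", "kwargs": {"travel": [[0.45,-0.717,0.07],[0.45,-0.717,0.07],[0.45,-0.717,0.07],[0.45,-0.717,0.07],[0.45,-0.717,0.07],[0.45,-0.717,0.07],[0.45,-0.717,0.07],[0.45,-0.717,0.07]], "yaw": [0.194,0.194,0.194,0.194,0.194,0.194,0.194,0.194], "hand": 0.65}}

```text
clock: 0.9
tcp_pos: [0.2846, 0.3741, 0.2668]
eef_rot: [-0.293, -3.127, 0.001]
wrist_force: [0.3, -0.2, -0.2]
opening: 0.651
gripper_force: 0.0
```

{"fn": "step_arm", "kwargs": {"travel": [[0.45,-0.717,0.07],[0.45,-0.717,0.07],[0.45,-0.717,0.07],[0.45,-0.717,0.07],[0.45,-0.717,0.07],[0.45,-0.717,0.07],[0.45,-0.717,0.07],[0.45,-0.717,0.07]], "yaw": [0.194,0.194,0.194,0.194,0.194,0.194,0.194,0.194]}}

```text
clock: 1.7
tcp_pos: [0.3925, 0.2021, 0.2837]
eef_rot: [-0.099, -3.139, 0.0]
wrist_force: [0.2, 1.0, -0.2]
opening: 0.647
gripper_force: 0.0
```

{"fn": "step_arm", "kwargs": {"travel": [[0.45,-0.717,0.07],[0.45,-0.717,0.07],[0.45,-0.717,0.07],[0.45,-0.717,0.07],[0.45,-0.717,0.07],[0.45,-0.717,0.07],[0.45,-0.717,0.07],[0.45,-0.717,0.07]], "yaw": [0.194,0.194,0.194,0.194,0.194,0.194,0.194,0.194]}}

```text
clock: 2.5
tcp_pos: [0.5006, 0.0301, 0.3004]
eef_rot: [0.096, -3.139, -0.0]
wrist_force: [0.3, -0.2, 0.1]
opening: 0.65
gripper_force: 0.0
```

```bash
python3 - <<'E'
from h import *
s=sense();print({k:s[k] for k in('clock','tcp_pos','eef_rot','opening','joint_pos','wrist_force')})
m=camera_model('wrist');print(m)
cv2.imwrite('pics/w1.png',grab_frame('wrist')[:,:,::-1])
E
```

```text
{'clock': 2.5, 'tcp_pos': array([0.50058217, 0.03013784, 0.30040574]), 'eef_rot': array([ 9.60717805e-02, -3.13924627e+00, -4.75979872e-04]), 'opening': 0.6499810683329971, 'joint_pos': array([-7.88435471e-02,  1.39021612e-01,  1.56187191e+00,  2.07272331e-04,
        1.44160362e+00, -1.71085448e+00]), 'wrist_force': array([ 0.28458876, -0.22679555,  0.12435664])}
{'mtx': array([[316.47389931,   0.        , 253.6583219 ],
       [  0.        , 316.47389931, 195.75991684],
       [  0.        ,   0.        ,   1.        ]]), 'pose': array([[-0.06055935,  0.96352453,  0.26067805,  0.43406588],
       [ 0.9981636 ,  0.05808787,  0.01718231,  0.02652313],
       [ 0.00141335,  0.26123989, -0.96527287,  0.42301809],
       [ 0.        ,  0.        ,  0.        ,  1.        ]])}
```

View pics/w1.png

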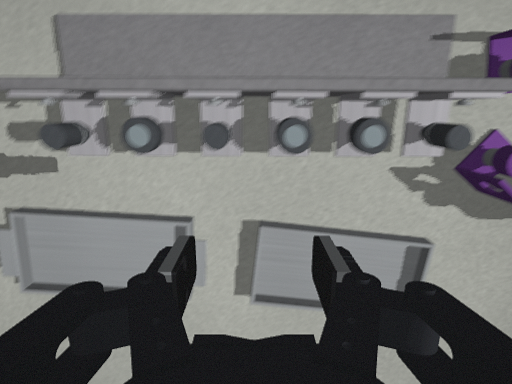

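Wrist view: the six tops lie in a row at image y≈135, at x = 55 (objective), 143 and 293/371 (eyepieces), 215 and 460 (objectives). Both trays are below.

```bash
python3 - <<'E'
from h import *
g=cv2.imread('pics/w1.png',0);m=camera_model('wrist')
pts=[]
for (u,v),z,r in(((52,136),.11,17),((143,134),.096,22),((215,136),.11,17),((293,135),.096,22),((371,134),.096,22),((461,136),.11,17)):
    print((u,v),ray('wrist',u,v,z,m).round(4)); pts.append(ray('wrist',u,v,z,m))
p=np.array(pts);f=np.polyfit(p[:,1],p[:,0],1);print('slope',f)
for nm,L in(('plain',[(260,221),(431,242)]),('lug',[(10,210),(192,218)])):
    P=[ray('wrist',*q,.025,m) for q in L];print(nm,np.round(P,4).tolist(),np.linalg.norm(P[1]-P[0]),'yaw',np.arctan2(-(P[1]-P[0])[0],(P[1]-P[0])[1]))
c=cv2.resize(g[70:180,0:512],(800,172),interpolation=2)
out=np.vstack([cv2.resize(g[70:180,0:256],(800,344),interpolation=2)[:300],cv2.resize(g[70:180,256:],(800,344),interpolation=2)[:300]])
cv2.imwrite('pics/w1c.png',out)
E
```

```text
(52, 136) [ 0.4734 -0.1723]
(143, 134) [ 0.4675 -0.0882]
(215, 136) [ 0.4639 -0.0133]
(293, 135) [0.4594 0.0643]
(371, 134) [0.4538 0.1432]
(461, 136) [0.4497 0.2257]
slope [-0.05934744  0.46286391]
plain [[0.5795, 0.0395], [0.5957, 0.2729]] 0.2338772166644257 yaw -0.06924381184009176
lug [[0.584, -0.2916], [0.5807, -0.051]] 0.24061600808106784 yaw 0.013579543665057188
```

View pics/w1c.png

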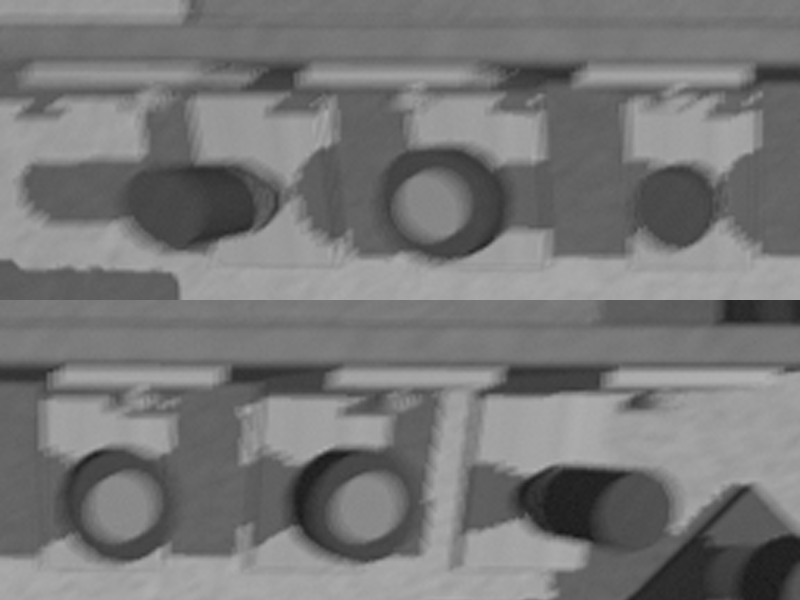

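```bash
python3 - <<'E'
from h import *
m=camera_model('wrist')
f=lambda x,y,half:(x/3.125+256*half,70+y*110/344)
T=[(168,205,0,.11),(675,205,0,.11),(632,208,1,.11)]
for x,y,h,z in T:print('obj',ray('wrist',*f(x,y,h),z,m).round(4))
for x,y,h in((440,203,0),(119,205,1),(362,205,1)):print('eye',ray('wrist',*f(x,y,h),.096,m).round(4))
for x0,x1,y,h in((22,196,75,0),(298,470,75,0),(575,755,77,0),(50,228,77,1),(328,505,77,1),(603,780,77,1)):
    a,b=[ray('wrist',*f(x,y,h),.124,m) for x in(x0,x1)];print('plate',((a+b)/2).round(4),np.linalg.norm(a-b).round(4))
# decoys
for n in('scene','side','wrist'):
    im=cv2.cvtColor(grab_frame(n),cv2.COLOR_RGB2HSV);k=cv2.inRange(im,(130,80,30),(165,255,255))
    _,_,st,ce=cv2.connectedComponentsWithStats(k)
    for s,c in zip(st[1:],ce[1:]):
        if s[4]>30:print(n,s.tolist(),c.round(0),ray(n,*c,.04).round(3),'foot',ray(n,*[s[0]+s[2]/2,s[1]+s[3]],0.0).round(3))
E
```

```text
obj [ 0.4728 -0.1705]
obj [ 0.4634 -0.0123]
obj [0.4504 0.2232]
eye [ 0.4685 -0.0904]
eye [0.4599 0.0654]
eye [0.4552 0.1443]
plate [ 0.435  -0.1749] 0.0503
plate [ 0.4303 -0.0955] 0.0497
plate [ 0.4261 -0.0146] 0.0519
plate [0.4214 0.0642] 0.0513
plate [0.4167 0.1439] 0.0509
plate [0.412  0.2228] 0.0508
scene [278, 118, 22, 22, 231] [286. 130.] [0.245 0.259] foot [0.256 0.269]
scene [314, 122, 22, 34, 277] [324. 140.] [0.361 0.335] foot [0.394 0.315]
scene [341, 150, 21, 24, 371] [351. 162.] [0.497 0.327] foot [0.512 0.326]
side [238, 121, 16, 24, 191] [248. 133.] [0.492 0.332] foot [0.48  0.313]
side [203, 130, 21, 21, 193] [212. 142.] [0.351 0.316] foot [0.352 0.308]
side [173, 146, 14, 20, 218] [180. 156.] [0.222 0.262] foot [0.217 0.253]
wrist [489, 29, 23, 46, 786] [500.  51.] [0.353 0.299] foot [0.373 0.335]
wrist [457, 128, 55, 73, 2190] [490. 165.] [0.481 0.321] foot [0.536 0.356]
```

{"fn": "step_arm", "kwargs": {"travel": [[-0.31,-0.353,-0.8],[-0.31,-0.353,-0.8],[-0.31,-0.353,-0.8],[-0.31,-0.353,-0.8],[0,0,-0.4],[0,0,0],[0,0,0],[0,0,0]], "yaw": [0,0,0,0,0,0,0,0], "hand": 0.52, "grip_force": 20}}

```text
clock: 3.5
tcp_pos: [0.4639, -0.0108, 0.1937]
eef_rot: [-0.097, 3.138, -0.0]
wrist_force: [0.5, 0.3, 0.2]
opening: 0.517
gripper_force: 0.0
```

```bash
python3 - <<'E'
from h import *
m=camera_model('wrist');s=sense();print(s['tcp_pos'],s['opening'],s['wrist_force'],s['joint_pos'])
cv2.imwrite('pics/w2.png',grab_frame('wrist')[:,:,::-1])
np.save('m2.npy',m['pose'])
E
```

```text
[ 0.46389329 -0.01081361  0.19371817] 0.5171190082909892 [0.49303287 0.265334   0.15583471] [-1.73655599e-01  1.50037045e-01  1.82238503e+00  3.22347325e-04
  1.16720252e+00 -1.80615793e+00]
```

View pics/w2.png

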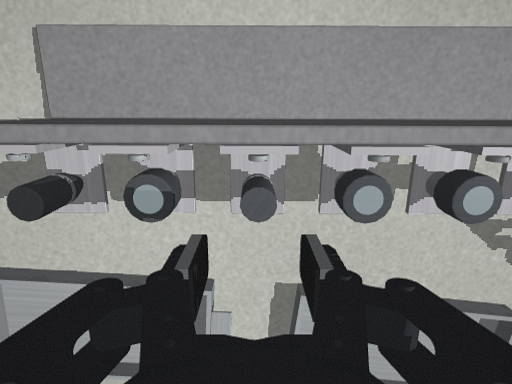

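Close view: barrel top of the middle objective at (258,204), its plate top spans u 231–285 at v≈149, screw head at (258,157).

```bash
python3 - <<'E'
from h import *
m=camera_model('wrist')
print(ray('wrist',258,204,.11,m),ray('wrist',258,149,.124,m),ray('wrist',258,157,.1065,m))
print('others',ray('wrist',31,201,.11,m),ray('wrist',149,199,.096,m),ray('wrist',367,200,.096,m),ray('wrist',477,201,.096,m))
print('bd',ray('wrist',0,143,.122,m),ray('wrist',511,143,.122,m))
s=sense()['tcp_pos'];print([proj('wrist',[s[0],s[1],z],m) for z in(.11,.19)])
E
```

```text
[ 0.45903329 -0.00758011] [ 0.42014429 -0.01028945] [ 0.42753293 -0.00956522]
others [ 0.46623821 -0.16136277] [ 0.46424803 -0.08603039] [0.45544026 0.07148711] [0.4513551  0.15123804]
bd [ 0.42628312 -0.16704076] [0.40739797 0.14325641]
[array([252.68839768, 210.59132335]), array([252.30658171, 266.77777527])]
```

{"fn": "step_arm", "kwargs": {"travel": [[-0.1,0.1,-0.4],[0,0,-0.7],[0,0,-0.7],[0,0,-0.7],[0,0,-0.7],[0,0,-0.25],[0,0,0],[0,0,0]], "yaw": [0,0,0,0,0,0,0,0]}}

```text
clock: 4.35
tcp_pos: [0.4611, -0.0083, 0.0901]
eef_rot: [-0.096, 3.138, -0.0]
wrist_force: [0.2, 0.4, 0.3]
opening: 0.519
gripper_force: 0.0
```

{"fn": "step_arm", "kwargs": {"travel": [[0,0,0],[0,0,0],[0,0,0],[0,0,0],[0,0,0],[0,0,0],[0,0,0],[0,0,0]], "yaw": [0,0,0,0,0,0,0,0], "hand": 0, "grip_force": 20}}

```text
clock: 5.15
tcp_pos: [0.4614, -0.0084, 0.09]
eef_rot: [-0.095, 3.138, -0.0]
wrist_force: [1.7, 0.7, 6.7]
opening: 0.296
gripper_force: 22.8
```

{"fn": "step_arm", "kwargs": {"travel": [[0,0,0],[0,0,0],[0,0,0.123],[0,0,0.123],[0,0,0.123],[0,0,0.123],[0,0,0.124],[0,0,0]], "yaw": [0,0,0,0,0,0,0,0], "grip_force": 50}}

```text
clock: 5.95
tcp_pos: [0.461, -0.0084, 0.1085]
eef_rot: [-0.095, 3.138, -0.0]
wrist_force: [4.6, 0.6, 1.1]
opening: 0.288
gripper_force: 49.5
```

{"fn": "step_arm", "kwargs": {"travel": [[0.07,0.004,0],[0.13,0.008,0],[0.2,0.012,0],[0.25,0.015,0],[0.3,0.018,0],[0,0,0],[0,0,0],[0,0,0]], "yaw": [0,0,0,0,0,0,0,0]}}

```text
clock: 6.75
tcp_pos: [0.4882, -0.0065, 0.1075]
eef_rot: [0.095, -3.139, -0.0]
wrist_force: [0.0, 0.5, -1.4]
opening: 0.291
gripper_force: 49.5
```

```bash
python3 - <<'E'
from h import *
s=sense();print(s['tcp_pos'],s['opening'],s['wrist_force'],s['gripper_force'])
a=grab_frame('scene')[:,:,::-1];b=grab_frame('side')[:,:,::-1]
a=cv2.resize(a[130:310,180:400],(440,360),interpolation=2);b=cv2.resize(b[120:270,190:370],(360,300),interpolation=2)
b=cv2.copyMakeBorder(b,0,60,0,0,0);cv2.imwrite('pics/d1.png',np.hstack([a,b]))
E
```

```text
[ 0.48820441 -0.00650959  0.10752216] 0.2911761638886166 [ 0.02340651  0.49083018 -1.39725295] 49.474952816963196
```

View pics/d1.png

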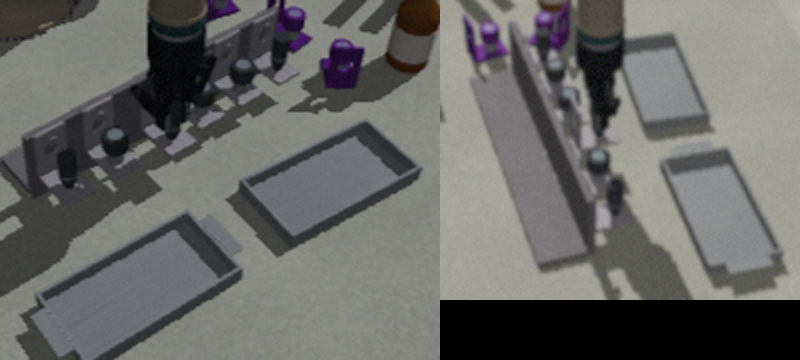

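```bash
cat > chk.py <<'E'
from h import *
C={'lug':((.646,-.170),.012),'plain':((.650,.155),-.06)}
def chk(save=None):
    s=sense();print(s['clock'],s['tcp_pos'].round(4),s['opening'].__round__(3),s['gripper_force'],s['wrist_force'].round(1))
    for n in('scene','side'):
        f=grab_frame(n)[:,:,::-1];ref=cv2.imread(f'pics/{n}0.png')
        if save:cv2.imwrite(f'pics/{save}_{n}.png',f)
        for t,(c,a) in C.items():
            o=[]
            for i,j in((-1,-1),(-1,1),(1,1),(1,-1)):
                x,y=i*.06,j*.12;p=[c[0]+x*np.cos(a)-y*np.sin(a),c[1]+x*np.sin(a)+y*np.cos(a),.025]
                u,v=proj(n,p).astype(int);sl=np.s_[v-6:v+7,u-6:u+7]
                o.append(round(float(np.abs(f[sl].astype(int)-ref[sl]).mean()),1))
            print(n,t,o)
if __name__=='__main__':
    import sys;chk(sys.argv[1] if len(sys.argv)>1 else None)
E
python3 chk.py
```

```text
6.85 [ 0.4883 -0.0065  0.1076] 0.292 49.47413206100464 [-0.6  0.9 -0.8]
scene lug [8.0, 8.4, 8.0, 5.3]
scene plain [8.1, 8.0, 7.8, 5.4]
side lug [5.3, 6.3, 6.3, 6.2]
side plain [5.6, 77.4, 6.3, 6.1]
```

{"fn": "step_arm", "kwargs": {"travel": [[0,0,0.7],[0.3,0,0.7],[0.85,0,0],[0.85,0,0],[0.85,0,0],[0.85,0,0],[0.85,0,0],[0.85,0,0]], "yaw": [0,0,0,0,0,0,0,0]}}

```text
clock: 7.75
tcp_pos: [0.6514, -0.0066, 0.1495]
eef_rot: [0.095, -3.14, -0.0]
wrist_force: [0.2, 0.8, -0.9]
opening: 0.294
gripper_force: 49.1
```

{"fn": "step_arm", "kwargs": {"travel": [[0,-0.64,0],[0,-0.64,0],[0,-0.64,0],[0,-0.64,0],[0,-0.64,0],[0,0,0],[0,0,0],[0,0,0]], "yaw": [0,0,0,0,0,0,0,0]}}

```text
clock: 8.55
tcp_pos: [0.6505, -0.1022, 0.1498]
eef_rot: [0.095, -3.14, -0.001]
wrist_force: [-1.1, 0.1, -2.3]
opening: 0.29
gripper_force: 49.4
```

```bash
python3 chk.py
```

```text
8.55 [ 0.6505 -0.1022  0.1498] 0.29 49.36894476413727 [-1.1  0.1 -2.3]
scene lug [8.5, 81.3, 8.5, 5.6]
scene plain [11.1, 8.2, 8.1, 5.8]
side lug [7.0, 8.2, 19.2, 7.9]
side plain [6.9, 7.8, 8.0, 83.4]
```

{"fn": "step_arm", "kwargs": {"travel": [[0,0,-0.7],[0,0,-0.7],[0,0,-0.7],[0,0,-0.5],[0,0,-0.3],[0,0,-0.1],[0,0,-0.07],[0,0,0]], "yaw": [0,0,0,0,0,0,0,0]}}

```text
clock: 9.45
tcp_pos: [0.6512, -0.1025, 0.0582]
eef_rot: [-0.096, 3.139, -0.0]
wrist_force: [-0.9, 0.4, -1.6]
opening: 0.293
gripper_force: 49.4
```

{"fn": "step_arm", "kwargs": {"travel": [[0,0,-0.04],[0,0,-0.04],[0,0,-0.03],[0,0,0],[0,0,0],[0,0,0],[0,0,0],[0,0,0]], "yaw": [0,0,0,0,0,0,0,0]}}

```text
clock: 10.25
tcp_pos: [0.6511, -0.1027, 0.0559]
eef_rot: [-0.095, 3.139, -0.001]
wrist_force: [-2.9, 0.4, 4.4]
opening: 0.295
gripper_force: 50.4
```

{"fn": "step_arm", "kwargs": {"travel": [[0,0,0],[0,0,0],[0,0,0],[0,0,0],[0,0,0.3],[0,0,0.8],[0,0,0.9],[0,0,0.9]], "yaw": [0,0,0,0,0,0,0,0], "hand": 0.52}}

```text
clock: 11.05
tcp_pos: [0.6507, -0.1026, 0.1426]
eef_rot: [0.095, -3.14, -0.0]
wrist_force: [-0.6, -0.6, 0.8]
opening: 0.525
gripper_force: 0.0
```

{"fn": "step_arm", "kwargs": {"travel": [[0,0,0.6],[-0.85,-0.31,0],[-0.86,-0.31,0],[-0.86,-0.31,0],[-0.86,-0.31,0],[-0.86,-0.31,0],[-0.86,-0.31,0],[-0.86,-0.31,0]], "yaw": [0,0,0,0,0,0,0,0]}}

```text
clock: 11.85
tcp_pos: [0.4695, -0.168, 0.16]
eef_rot: [-0.096, 3.139, -0.001]
wrist_force: [-0.1, -0.9, -0.9]
opening: 0.525
gripper_force: 0.0
```

```bash
python3 chk.py; python3 - <<'E'
from h import *
m=camera_model('wrist')
s=sense()['tcp_pos'];print(s,proj('wrist',[.4707,-.1681,.11],m))
a=grab_frame('wrist')[:,:,::-1];cv2.imwrite('pics/w3.png',a)
b=grab_frame('scene')[:,:,::-1];cv2.imwrite('pics/e1.png',np.hstack([a[:,128:384],cv2.resize(b[150:310,180:400],(528,384),interpolation=2)]))
E
```

```text
11.85 [ 0.4695 -0.168   0.16  ] 0.525 0.0 [-0.1 -0.9 -0.9]
scene lug [6.3, 15.2, 6.3, 4.3]
scene plain [6.1, 6.2, 6.0, 4.3]
side lug [7.4, 9.1, 9.7, 9.0]
side plain [11.8, 58.6, 9.0, 9.0]
[ 0.46721671 -0.16793433  0.15984008] [251.88041249 234.56063336]
```

View pics/e1.png

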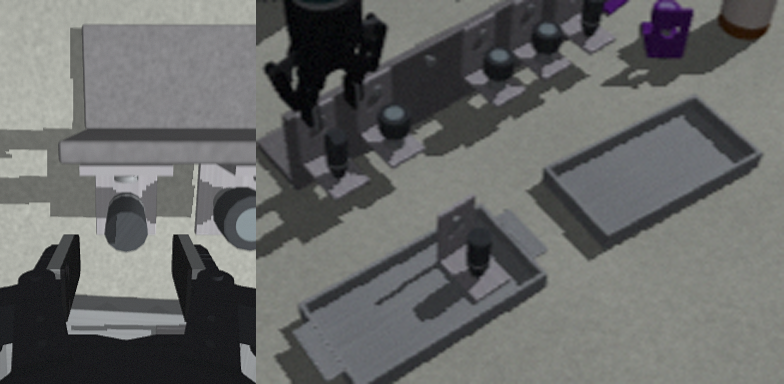

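The first objective stands in the lug tray. The next barrel top is at about (254,230), within 2 mm of the prediction.

{"fn": "step_arm", "kwargs": {"travel": [[0.05,0.02,-0.5],[0,0,-0.6],[0,0,-0.6],[0,0,-0.4],[0,0,-0.23],[0,0,0],[0,0,0],[0,0,0]], "yaw": [0,0,0,0,0,0,0,0], "grip_force": 20}}

```text
clock: 12.85
tcp_pos: [0.4726, -0.1674, 0.0901]
eef_rot: [-0.095, 3.139, -0.001]
wrist_force: [0.5, -0.1, -0.1]
opening: 0.519
gripper_force: 0.0
```

{"fn": "step_arm", "kwargs": {"travel": [[0,0,0],[0,0,0],[0,0,0],[0,0,0],[0,0,0],[0,0,0],[0,0,0],[0,0,0]], "yaw": [0,0,0,0,0,0,0,0], "hand": 0, "grip_force": 20}}

```text
clock: 13.65
tcp_pos: [0.4724, -0.1672, 0.0898]
eef_rot: [-0.095, 3.139, -0.0]
wrist_force: [1.1, 0.8, 5.6]
opening: 0.3
gripper_force: 23.0
```

{"fn": "step_arm", "kwargs": {"travel": [[0,0,0],[0,0,0],[0,0,0.123],[0,0,0.123],[0,0,0.123],[0,0,0.123],[0,0,0.13],[0,0,0]], "yaw": [0,0,0,0,0,0,0,0], "grip_force": 50}}

```text
clock: 14.45
tcp_pos: [0.4722, -0.1672, 0.1087]
eef_rot: [-0.095, 3.139, -0.001]
wrist_force: [2.5, 1.0, -0.9]
opening: 0.296
gripper_force: 49.2
```

{"fn": "step_arm", "kwargs": {"travel": [[0.05,0.003,0],[0.08,0.005,0],[0.12,0.008,0],[0.2,0.012,0],[0.3,0.018,0],[0.25,0.015,0],[0,0,0],[0,0,0]], "yaw": [0,0,0,0,0,0,0,0]}}

```text
clock: 15.25
tcp_pos: [0.502, -0.1651, 0.1079]
eef_rot: [0.096, -3.139, -0.0]
wrist_force: [-0.0, 0.3, -1.4]
opening: 0.29
gripper_force: 49.1
```

{"fn": "step_arm", "kwargs": {"travel": [[0,0,0.7],[0.2,0,0.7],[0.8,-0.41,0],[0.8,-0.41,0],[0.8,-0.41,0],[0.8,-0.42,0],[0.8,-0.42,0],[0.8,-0.42,0]], "yaw": [0,0,0,0,0,0,0,0]}}

```text
clock: 16.05
tcp_pos: [0.6522, -0.2403, 0.1497]
eef_rot: [0.095, -3.139, -0.001]
wrist_force: [0.2, 0.4, -2.2]
opening: 0.292
gripper_force: 49.3
```

{"fn": "step_arm", "kwargs": {"travel": [[0,0,0],[0,0,0],[0,0,0],[0,0,0],[0,0,0],[0,0,0],[0,0,0],[0,0,0]], "yaw": [0,0,0,0,0,0,0,0]}}

```text
clock: 16.85
tcp_pos: [0.6518, -0.2399, 0.1502]
eef_rot: [-0.095, 3.14, 0.0]
wrist_force: [-0.6, -0.8, -0.8]
opening: 0.287
gripper_force: 49.4
```

```bash
python3 chk.py; python3 -c "
from h import *
print(ray('scene',119,300,.04),ray('scene',147,260,.015))"
```

```text
16.85 [ 0.6518 -0.2399  0.1502] 0.287 49.37978267669678 [-0.6 -0.8 -0.8]
scene lug [7.2, 15.8, 7.1, 5.1]
scene plain [7.4, 7.2, 7.1, 4.9]
side lug [8.6, 10.3, 42.2, 10.1]
side plain [9.2, 10.3, 10.2, 10.3]
[ 0.54470172 -0.47480187] [ 0.45763423 -0.36753616]
```

{"fn": "step_arm", "kwargs": {"travel": [[0,0,-0.7],[0,0,-0.7],[0,0,-0.7],[0,0,-0.5],[0,0,-0.3],[0,0,-0.12],[0,0,-0.08],[0,0,-0.04]], "yaw": [0,0,0,0,0,0,0,0]}}

```text
clock: 17.75
tcp_pos: [0.6525, -0.2402, 0.0565]
eef_rot: [-0.095, 3.139, -0.001]
wrist_force: [0.3, 0.5, -1.2]
opening: 0.29
gripper_force: 49.4
```

{"fn": "step_arm", "kwargs": {"travel": [[0,0,0],[0,0,0],[0,0,0],[0,0,0],[0,0,0.3],[0,0,0.8],[0,0,0.9],[0,0,0.9]], "yaw": [0,0,0,0,0,0,0,0], "hand": 0.52}}

```text
clock: 18.55
tcp_pos: [0.6519, -0.24, 0.1444]
eef_rot: [-0.095, 3.14, 0.0]
wrist_force: [-0.5, -0.0, -0.5]
opening: 0.52
gripper_force: 0.0
```

{"fn": "step_arm", "kwargs": {"travel": [[0,0,0.6],[-0.88,0.72,0],[-0.88,0.72,0],[-0.88,0.72,0],[-0.88,0.72,0],[-0.88,0.72,0],[-0.88,0.72,0],[-0.88,0.72,0]], "yaw": [0,0,0,0,0,0,0,0], "hand": 0.65}}

```text
clock: 19.35
tcp_pos: [0.4662, -0.088, 0.1617]
eef_rot: [-0.095, 3.139, -0.001]
wrist_force: [-0.2, -0.5, 1.0]
opening: 0.65
gripper_force: 0.0
```

```bash
python3 chk.py; python3 - <<'E'
from h import *
m=camera_model('wrist')
s=sense()['tcp_pos'];print(s,proj('wrist',[.4659,-.0882,.096],m))
a=grab_frame('wrist')[:,:,::-1];cv2.imwrite('pics/w4.png',a)
b=grab_frame('scene')[:,:,::-1];cv2.imwrite('pics/e2.png',np.hstack([a[:,128:384],cv2.resize(b[150:310,180:400],(528,384),interpolation=2)]))
E
```

```text
19.35 [ 0.4662 -0.088   0.1617] 0.65 0.0 [-0.2 -0.5  1. ]
scene lug [11.5, 16.8, 11.6, 10.7]
scene plain [7.4, 7.2, 7.1, 4.9]
side lug [12.5, 11.5, 8.4, 8.9]
side plain [6.7, 66.4, 7.3, 7.1]
[ 0.4626583  -0.08590064  0.1613421 ] [248.3992263  224.82759199]
```

View pics/e2.png

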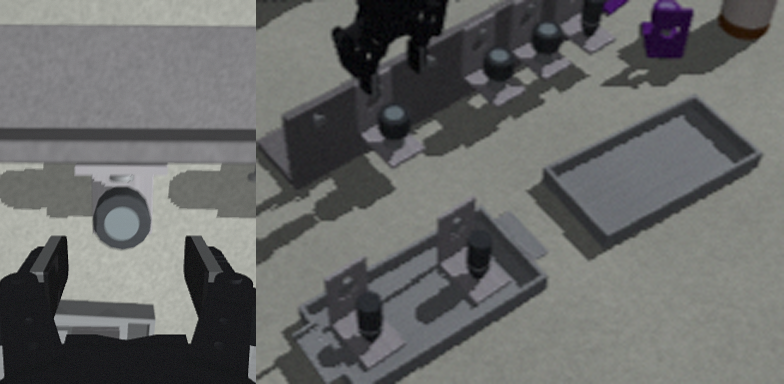

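Two objectives stand in the lug tray. The eyepiece head is at about (250,218), as predicted.

{"fn": "step_arm", "kwargs": {"travel": [[0,0,-0.5],[0,0,-0.7],[0,0,-0.7],[0,0,-0.5],[0,0,-0.28],[0,0,0],[0,0,0],[0,0,0]], "yaw": [0,0,0,0,0,0,0,0], "grip_force": 20}}

```text
clock: 20.35
tcp_pos: [0.4681, -0.0892, 0.0813]
eef_rot: [-0.095, 3.138, -0.001]
wrist_force: [0.3, -0.8, 0.3]
opening: 0.651
gripper_force: 0.0
```

{"fn": "step_arm", "kwargs": {"travel": [[0,0,0],[0,0,0],[0,0,0],[0,0,0],[0,0,0],[0,0,0],[0,0,0],[0,0,0]], "yaw": [0,0,0,0,0,0,0,0], "hand": 0, "grip_force": 20}}

```text
clock: 21.15
tcp_pos: [0.4679, -0.0889, 0.0809]
eef_rot: [-0.095, 3.138, -0.001]
wrist_force: [3.1, 1.0, 5.9]
opening: 0.438
gripper_force: 22.7
```

{"fn": "step_arm", "kwargs": {"travel": [[0,0,0],[0,0,0],[0,0,0.123],[0,0,0.123],[0,0,0.123],[0,0,0.123],[0,0,0.13],[0,0,0]], "yaw": [0,0,0,0,0,0,0,0], "grip_force": 50}}

```text
clock: 21.95
tcp_pos: [0.4677, -0.0888, 0.0992]
eef_rot: [-0.095, 3.139, 0.0]
wrist_force: [5.0, 1.2, -0.6]
opening: 0.426
gripper_force: 50.7
```

{"fn": "step_arm", "kwargs": {"travel": [[0.05,0.003,0],[0.08,0.005,0],[0.12,0.008,0],[0.2,0.012,0],[0.3,0.018,0],[0.25,0.015,0],[0,0,0],[0,0,0]], "yaw": [0,0,0,0,0,0,0,0]}}

```text
clock: 22.75
tcp_pos: [0.4971, -0.0868, 0.0989]
eef_rot: [0.096, -3.139, -0.0]
wrist_force: [-0.4, 0.3, -1.0]
opening: 0.425
gripper_force: 50.7
```

{"fn": "step_arm", "kwargs": {"travel": [[0,0,0.8],[0.2,0,0.8],[0.8,0,0],[0.8,0.9,0],[0.8,0.9,0],[0.8,0.9,0],[0.8,0.9,0],[0.8,0.9,0]], "yaw": [0,0,0,0,0,0,0,0]}}

```text
clock: 23.55
tcp_pos: [0.6473, 0.0491, 0.1468]
eef_rot: [0.095, -3.139, 0.0]
wrist_force: [1.1, -0.4, -1.3]
opening: 0.43
gripper_force: 50.8
```

{"fn": "step_arm", "kwargs": {"travel": [[0,0.6,0],[0,0.6,0],[0,0,0],[0,0,0],[0,0,0],[0,0,0],[0,0,0],[0,0,0]], "yaw": [0,0,0,0,0,0,0,0]}}

```text
clock: 24.35
tcp_pos: [0.6471, 0.0834, 0.1472]
eef_rot: [-0.094, 3.14, -0.0]
wrist_force: [0.3, 0.2, -1.9]
opening: 0.429
gripper_force: 50.8
```

```bash
python3 chk.py
```

```text
24.35 [0.6471 0.0834 0.1472] 0.429 50.829883217811584 [ 0.3  0.2 -1.9]
scene lug [14.4, 19.0, 18.2, 15.9]
scene plain [10.6, 10.2, 10.3, 7.1]
side lug [11.9, 10.6, 8.8, 13.2]
side plain [5.0, 5.4, 95.0, 5.4]
```

{"fn": "step_arm", "kwargs": {"travel": [[0.1,0,-0.7],[0,0,-0.7],[0,0,-0.8],[0,0,-0.6],[0,0,-0.35],[0,0,-0.12],[0,0,-0.07],[0,0,-0.04]], "yaw": [0,0,0,0,0,0,0,0]}}

```text
clock: 25.25
tcp_pos: [0.6509, 0.0841, 0.0466]
eef_rot: [-0.095, 3.138, 0.0]
wrist_force: [-2.0, -0.7, 4.4]
opening: 0.431
gripper_force: 51.0
```

{"fn": "step_arm", "kwargs": {"travel": [[0,0,0],[0,0,0],[0,0,0],[0,0,0],[0,0,0.3],[0,0,0.8],[0,0,0.9],[0,0,0.9]], "yaw": [0,0,0,0,0,0,0,0], "hand": 0.65}}

```text
clock: 26.05
tcp_pos: [0.6501, 0.0841, 0.1342]
eef_rot: [-0.095, 3.14, 0.0]
wrist_force: [-0.2, -0.2, -0.7]
opening: 0.649
gripper_force: 0.0
```

{"fn": "step_arm", "kwargs": {"travel": [[0,0,0.9],[-0.9,-0.06,0],[-0.9,-0.06,0],[-0.9,-0.06,0],[-0.9,-0.06,0],[-0.9,-0.06,0],[-0.9,-0.06,0],[-0.95,-0.06,0]], "yaw": [0,0,0,0,0,0,0,0]}}

```text
clock: 26.85
tcp_pos: [0.4588, 0.0714, 0.1605]
eef_rot: [-0.095, 3.139, 0.0]
wrist_force: [0.6, -0.1, 1.1]
opening: 0.652
gripper_force: 0.0
```

```bash
python3 chk.py; python3 - <<'E'
from h import *
m=camera_model('wrist')
s=sense()['tcp_pos'];print(s,proj('wrist',[.4565,.0714,.096],m))
a=grab_frame('wrist')[:,:,::-1];cv2.imwrite('pics/w5.png',a)
b=grab_frame('scene')[:,:,::-1];cv2.imwrite('pics/e3.png',np.hstack([a[:,128:384],cv2.resize(b[150:310,180:400],(528,384),interpolation=2)]))
E
```

```text
26.85 [0.4588 0.0714 0.1605] 0.652 0.0 [ 0.6 -0.1  1.1]
scene lug [11.4, 16.7, 11.2, 10.7]
scene plain [7.3, 7.0, 6.8, 4.7]
side lug [10.6, 8.2, 5.5, 6.8]
side plain [7.3, 2.7, 3.1, 2.8]
[0.4551509  0.0714981  0.16012835] [252.25668693 222.88010209]
```

View pics/e3.png

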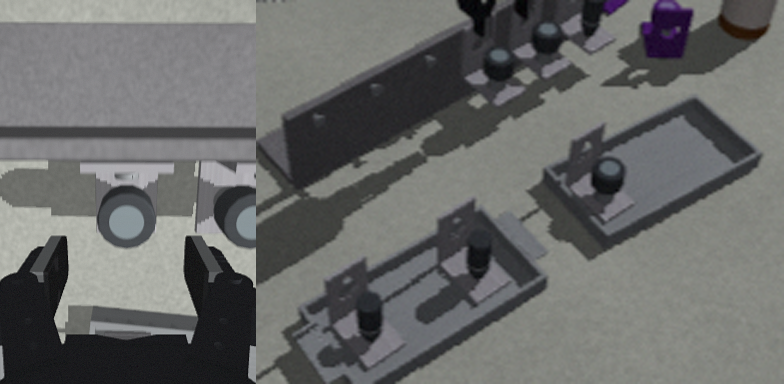

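The eyepiece stands in the plain tray, and the next head is centred at about (254,216).

{"fn": "step_arm", "kwargs": {"travel": [[0,0.01,-0.5],[0,0,-0.7],[0,0,-0.7],[0,0,-0.5],[0,0,-0.25],[0,0,0],[0,0,0],[0,0,0]], "yaw": [0,0,0,0,0,0,0,0], "grip_force": 20}}

```text
clock: 27.85
tcp_pos: [0.4606, 0.0718, 0.081]
eef_rot: [-0.095, 3.138, 0.0]
wrist_force: [-0.4, 0.4, 0.6]
opening: 0.651
gripper_force: 0.0
```

{"fn": "step_arm", "kwargs": {"travel": [[0,0,0],[0,0,0],[0,0,0],[0,0,0],[0,0,0],[0,0,0],[0,0,0],[0,0,0]], "yaw": [0,0,0,0,0,0,0,0], "hand": 0, "grip_force": 20}}

```text
clock: 28.65
tcp_pos: [0.4605, 0.0718, 0.0807]
eef_rot: [-0.095, 3.138, 0.0]
wrist_force: [2.6, 1.9, 4.6]
opening: 0.434
gripper_force: 22.1
```

{"fn": "step_arm", "kwargs": {"travel": [[0,0,0],[0,0,0],[0,0,0.123],[0,0,0.123],[0,0,0.123],[0,0,0.123],[0,0,0.13],[0,0,0]], "yaw": [0,0,0,0,0,0,0,0], "grip_force": 50}}

```text
clock: 29.45
tcp_pos: [0.46, 0.0718, 0.0996]
eef_rot: [-0.095, 3.139, 0.0]
wrist_force: [3.6, 0.9, -0.3]
opening: 0.43
gripper_force: 50.8
```

{"fn": "step_arm", "kwargs": {"travel": [[0.05,0.003,0],[0.08,0.005,0],[0.12,0.008,0],[0.2,0.012,0],[0.3,0.018,0],[0.25,0.015,0],[0,0,0],[0,0,0]], "yaw": [0,0,0,0,0,0,0,0]}}

```text
clock: 30.25
tcp_pos: [0.4896, 0.0736, 0.0987]
eef_rot: [0.095, -3.139, -0.0]
wrist_force: [0.1, 0.0, -2.1]
opening: 0.43
gripper_force: 50.9
```

{"fn": "step_arm", "kwargs": {"travel": [[0,0,0.8],[0.2,0,0.8],[0.9,0,0],[0.9,0,0],[0.9,0.4,0],[0.9,0.4,0],[0.9,0.4,0],[0.8,0.4,0]], "yaw": [0,0,0,0,0,0,0,0]}}

```text
clock: 31.05
tcp_pos: [0.6552, 0.122, 0.1464]
eef_rot: [0.095, -3.139, 0.0]
wrist_force: [0.3, 0.0, -1.6]
opening: 0.429
gripper_force: 50.9
```

{"fn": "step_arm", "kwargs": {"travel": [[0,0.5,0],[0,0.6,0],[0,0,0],[0,0,0],[0,0,0],[0,0,0],[0,0,0],[0,0,0]], "yaw": [0,0,0,0,0,0,0,0]}}

```text
clock: 31.85
tcp_pos: [0.6546, 0.1542, 0.1471]
eef_rot: [-0.094, 3.14, 0.0]
wrist_force: [-0.7, 0.3, -2.7]
opening: 0.429
gripper_force: 50.9
```

```bash
python3 chk.py
```

```text
31.85 [0.6546 0.1542 0.1471] 0.429 50.850035548210144 [-0.7  0.3 -2.7]
scene lug [14.2, 18.7, 20.2, 19.3]
scene plain [10.4, 44.9, 9.8, 8.7]
side lug [11.6, 10.8, 9.9, 23.8]
side plain [8.8, 5.2, 45.3, 5.3]
```

{"fn": "step_arm", "kwargs": {"travel": [[0,0,-0.7],[0,0,-0.7],[0,0,-0.8],[0,0,-0.6],[0,0,-0.33],[0,0,-0.12],[0,0,-0.07],[0,0,-0.03]], "yaw": [0,0,0,0,0,0,0,0]}}

```text
clock: 32.75
tcp_pos: [0.6553, 0.1547, 0.0472]
eef_rot: [-0.095, 3.138, 0.0]
wrist_force: [0.6, -0.9, -2.1]
opening: 0.428
gripper_force: 50.9
```

{"fn": "step_arm", "kwargs": {"travel": [[0,0,0],[0,0,0],[0,0,0],[0,0,0],[0,0,0.3],[0,0,0.8],[0,0,0.9],[0,0,0.9]], "yaw": [0,0,0,0,0,0,0,0], "hand": 0.65}}

```text
clock: 33.55
tcp_pos: [0.6546, 0.1546, 0.1349]
eef_rot: [-0.095, 3.14, 0.0]
wrist_force: [0.5, -0.1, -0.5]
opening: 0.651
gripper_force: 0.0
```

{"fn": "step_arm", "kwargs": {"travel": [[0,0,0.9],[-0.95,-0.015,0],[-0.95,-0.015,0],[-0.95,-0.015,0],[-0.95,-0.015,0],[-0.95,-0.015,0],[-0.95,-0.015,0],[-0.95,-0.01,0]], "yaw": [0,0,0,0,0,0,0,0]}}

```text
clock: 34.35
tcp_pos: [0.4541, 0.1516, 0.1612]
eef_rot: [-0.095, 3.139, 0.0]
wrist_force: [0.3, -1.0, -0.2]
opening: 0.648
gripper_force: 0.0
```

```bash
python3 chk.py; python3 - <<'E'
from h import *
m=camera_model('wrist')
s=sense()['tcp_pos'];print(s,proj('wrist',[.4535,.1516,.096],m))
a=grab_frame('wrist')[:,:,::-1];cv2.imwrite('pics/w6.png',a)
b=grab_frame('scene')[:,:,::-1];cv2.imwrite('pics/e4.png',np.hstack([a[:,128:384],cv2.resize(b[150:310,180:400],(528,384),interpolation=2)]))
E
```

```text
34.35 [0.4541 0.1516 0.1612] 0.648 0.0 [ 0.3 -1.  -0.2]
scene lug [11.3, 16.5, 11.1, 10.5]
scene plain [6.9, 7.0, 6.8, 5.0]
side lug [10.5, 8.1, 5.3, 6.8]
side plain [7.4, 2.4, 2.7, 2.6]
[0.45064969 0.15143232 0.16089742] [252.5841083 224.7054412]
```

View pics/e4.png

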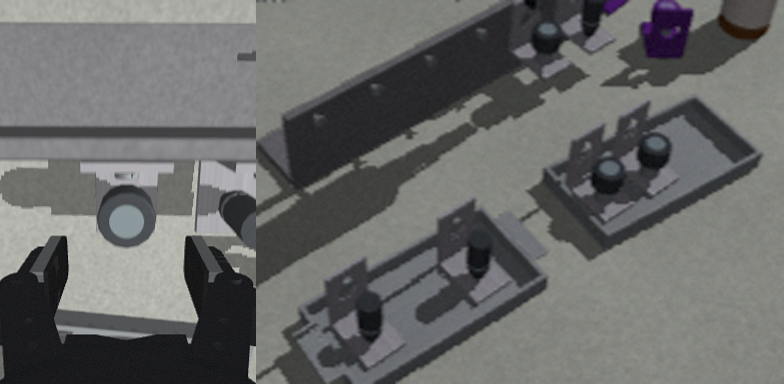

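Two eyepieces stand in the plain tray, and the third head is centred at about (254,216).

{"fn": "step_arm", "kwargs": {"travel": [[0,0.02,-0.5],[0,0,-0.7],[0,0,-0.7],[0,0,-0.5],[0,0,-0.27],[0,0,0],[0,0,0],[0,0,0]], "yaw": [0,0,0,0,0,0,0,0], "grip_force": 20}}

```text
clock: 35.35
tcp_pos: [0.4561, 0.1524, 0.0811]
eef_rot: [-0.095, 3.138, 0.001]
wrist_force: [0.0, -0.1, 0.5]
opening: 0.649
gripper_force: 0.0
```

{"fn": "step_arm", "kwargs": {"travel": [[0,0,0],[0,0,0],[0,0,0],[0,0,0],[0,0,0],[0,0,0],[0,0,0],[0,0,0]], "yaw": [0,0,0,0,0,0,0,0], "hand": 0, "grip_force": 20}}

```text
clock: 36.15
tcp_pos: [0.4559, 0.1523, 0.0807]
eef_rot: [-0.095, 3.138, 0.0]
wrist_force: [2.0, 1.0, 5.0]
opening: 0.435
gripper_force: 22.0
```

{"fn": "step_arm", "kwargs": {"travel": [[0,0,0],[0,0,0],[0,0,0.123],[0,0,0.123],[0,0,0.123],[0,0,0.123],[0,0,0.13],[0,0,0]], "yaw": [0,0,0,0,0,0,0,0], "grip_force": 50}}

```text
clock: 36.95
tcp_pos: [0.4555, 0.1523, 0.0996]
eef_rot: [-0.095, 3.139, 0.0]
wrist_force: [2.5, 0.1, -0.3]
opening: 0.429
gripper_force: 50.6
```

{"fn": "step_arm", "kwargs": {"travel": [[0.05,0.003,0],[0.08,0.005,0],[0.12,0.008,0],[0.2,0.012,0],[0.3,0.018,0],[0.25,0.015,0],[0,0,0],[0,0,0]], "yaw": [0,0,0,0,0,0,0,0]}}

```text
clock: 37.75
tcp_pos: [0.4851, 0.154, 0.0987]
eef_rot: [0.095, -3.139, -0.0]
wrist_force: [-1.0, 0.0, -2.5]
opening: 0.431
gripper_force: 50.6
```

{"fn": "step_arm", "kwargs": {"travel": [[0,0,0.8],[0.3,0,0.8],[0.9,0,0],[0.9,0,0],[0.9,0.2,0],[0.9,0.3,0],[0.9,0.4,0],[0.9,0.4,0]], "yaw": [0,0,0,0,0,0,0,0]}}

```text
clock: 38.55
tcp_pos: [0.6564, 0.1932, 0.1466]
eef_rot: [0.095, -3.139, 0.0]
wrist_force: [0.3, 0.5, -1.7]
opening: 0.433
gripper_force: 50.7
```

{"fn": "step_arm", "kwargs": {"travel": [[0.1,0.5,0],[0,0.57,0],[0,0,0],[0,0,0],[0,0,0],[0,0,0],[0,0,0],[0,0,0]], "yaw": [0,0,0,0,0,0,0,0]}}

```text
clock: 39.35
tcp_pos: [0.6591, 0.2247, 0.1471]
eef_rot: [-0.094, 3.14, 0.0]
wrist_force: [-0.7, -0.7, -2.0]
opening: 0.43
gripper_force: 50.7
```

```bash
python3 chk.py
```

```text
39.35 [0.6591 0.2247 0.1471] 0.43 50.67141652107239 [-0.7 -0.7 -2. ]
scene lug [17.2, 18.9, 43.3, 19.2]
scene plain [10.7, 34.5, 10.1, 9.5]
side lug [14.8, 10.3, 15.2, 40.6]
side plain [8.8, 5.0, 6.7, 5.4]
```

{"fn": "step_arm", "kwargs": {"travel": [[0,0,-0.7],[0,0,-0.7],[0,0,-0.8],[0,0,-0.6],[0,0,-0.33],[0,0,-0.12],[0,0,-0.07],[0,0,-0.03]], "yaw": [0,0,0,0,0,0,0,0]}}

```text
clock: 40.25
tcp_pos: [0.6598, 0.2253, 0.0473]
eef_rot: [-0.095, 3.138, 0.001]
wrist_force: [0.2, -0.8, -2.4]
opening: 0.432
gripper_force: 50.7
```

{"fn": "step_arm", "kwargs": {"travel": [[0,0,0],[0,0,0],[0,0,0],[0,0,0],[0,0,0.3],[0,0,0.8],[0,0,0.9],[0,0,0.9]], "yaw": [0,0,0,0,0,0,0,0], "hand": 0.65}}

```text
clock: 41.05
tcp_pos: [0.6591, 0.2251, 0.1349]
eef_rot: [-0.095, 3.14, 0.0]
wrist_force: [0.0, -0.1, -0.4]
opening: 0.651
gripper_force: 0.0
```

{"fn": "step_arm", "kwargs": {"travel": [[0,0,0.9],[-0.97,0.03,0],[-0.97,0.03,0],[-0.97,0.03,0],[-0.97,0.03,0],[-0.97,0.03,0],[-0.97,0.03,0],[-0.97,0.03,0]], "yaw": [0,0,0,0,0,0,0,0], "hand": 0.5}}

```text
clock: 41.85
tcp_pos: [0.4544, 0.2315, 0.1613]
eef_rot: [-0.095, 3.139, 0.001]
wrist_force: [-1.1, -0.5, 0.4]
opening: 0.502
gripper_force: 0.0
```

```bash
python3 chk.py; python3 - <<'E'
from h import *
m=camera_model('wrist')
s=sense()['tcp_pos'];print(s,proj('wrist',[.4495,.2311,.11],m))
a=grab_frame('wrist')[:,:,::-1];cv2.imwrite('pics/w7.png',a)
b=grab_frame('scene')[:,:,::-1];cv2.imwrite('pics/e5.png',np.hstack([a[:,128:400],cv2.resize(b[150:310,180:400],(528,384),interpolation=2)]))
E
```

```text
41.85 [0.4544 0.2315 0.1613] 0.502 0.0 [-1.1 -0.5  0.4]
scene lug [11.1, 16.6, 11.2, 10.5]
scene plain [7.1, 20.3, 6.7, 5.1]
side lug [10.9, 8.4, 5.4, 7.0]
side plain [7.6, 3.1, 3.3, 2.8]
[0.45103691 0.23115872 0.1610711 ] [252.60476181 225.83520775]
```

View pics/e5.png

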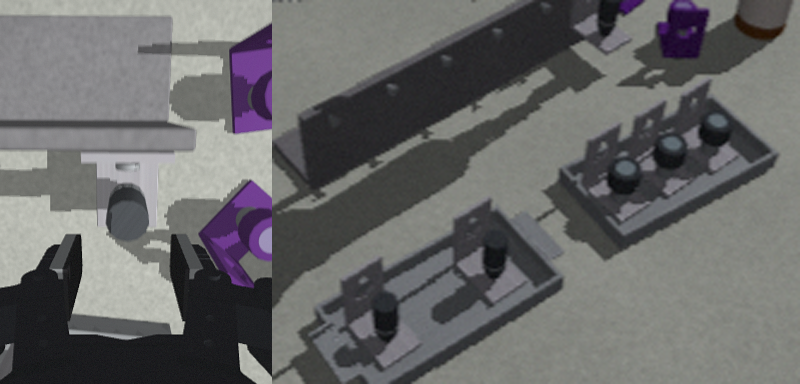

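Three eyepieces are placed. The last barrel top is at about (254,220), and the purple decoy's nearest plate corner is at about (328,235). I'll check the clearance.

```bash
python3 - <<'E'
from h import *
m=camera_model('wrist')
for p in((328,235),(377,182),(331,245)):print(ray('wrist',*p,.084,m),ray('wrist',*p,.0,m))
print(ray('wrist',254,220,.11,m))
E
```

```text
[0.46786352 0.28367387] [0.50113505 0.307067  ]
[0.42931483 0.31084347] [0.44638876 0.34565287]
[0.47504595 0.28662642] [0.51133543 0.31126017]
[0.45083522 0.23227278]
```

{"fn": "step_arm", "kwargs": {"travel": [[-0.03,0.01,-0.5],[0,0,-0.6],[0,0,-0.6],[0,0,-0.4],[0,0,-0.27],[0,0,0],[0,0,0],[0,0,0]], "yaw": [0,0,0,0,0,0,0,0], "grip_force": 20}}

```text
clock: 42.85
tcp_pos: [0.4553, 0.232, 0.0901]
eef_rot: [-0.095, 3.139, 0.001]
wrist_force: [0.1, 0.2, 0.4]
opening: 0.496
gripper_force: 0.0
```

{"fn": "step_arm", "kwargs": {"travel": [[0,0,0],[0,0,0],[0,0,0],[0,0,0],[0,0,0],[0,0,0],[0,0,0],[0,0,0]], "yaw": [0,0,0,0,0,0,0,0], "hand": 0, "grip_force": 20}}

```text
clock: 43.65
tcp_pos: [0.4551, 0.2318, 0.0898]
eef_rot: [-0.095, 3.139, 0.001]
wrist_force: [1.0, 0.1, 5.0]
opening: 0.299
gripper_force: 23.0
```

{"fn": "step_arm", "kwargs": {"travel": [[0,0,0],[0,0,0],[0,0,0.123],[0,0,0.123],[0,0,0.123],[0,0,0.123],[0,0,0.13],[0,0,0]], "yaw": [0,0,0,0,0,0,0,0], "grip_force": 50}}

```text
clock: 44.45
tcp_pos: [0.4548, 0.2318, 0.1087]
eef_rot: [-0.095, 3.139, 0.001]
wrist_force: [3.4, 0.3, -0.7]
opening: 0.293
gripper_force: 49.2
```

{"fn": "step_arm", "kwargs": {"travel": [[0.05,0.003,0],[0.08,0.005,0],[0.12,0.008,0],[0.2,0.012,0],[0.3,0.018,0],[0.25,0.015,0],[0,0,0],[0,0,0]], "yaw": [0,0,0,0,0,0,0,0]}}

```text
clock: 45.25
tcp_pos: [0.4846, 0.2335, 0.1078]
eef_rot: [0.095, -3.139, 0.0]
wrist_force: [-0.3, 0.1, -2.3]
opening: 0.289
gripper_force: 49.1
```

{"fn": "step_arm", "kwargs": {"travel": [[0,0,0.8],[0.2,0,0.8],[0.3,-0.4,0.4],[0.3,-0.8,0],[0.3,-0.8,0],[0.3,-0.8,0],[0.3,-0.8,0],[0.3,-0.8,0]], "yaw": [0,0,0,0,0,0,0,0]}}

```text
clock: 46.05
tcp_pos: [0.5441, 0.1007, 0.1679]
eef_rot: [0.096, -3.139, -0.0]
wrist_force: [-0.2, -0.7, -3.2]
opening: 0.293
gripper_force: 49.5
```

{"fn": "step_arm", "kwargs": {"travel": [[0.4,-0.9,0],[0.4,-0.9,0],[0.4,-0.9,0],[0.4,-0.9,0],[0.4,-0.9,0],[0.4,-0.9,0],[0.4,-0.9,0],[0.4,-0.9,0]], "yaw": [0,0,0,0,0,0,0,0]}}

```text
clock: 46.85
tcp_pos: [0.6403, -0.1153, 0.1677]
eef_rot: [0.095, -3.139, -0.001]
wrist_force: [0.3, -0.3, -2.5]
opening: 0.297
gripper_force: 49.5
```

{"fn": "step_arm", "kwargs": {"travel": [[0.27,-0.9,0],[0.2,-1.0,0],[0,0,0],[0,0,0],[0,0,0],[0,0,0],[0,0,0],[0,0,0]], "yaw": [0,0,0,0,0,0,0,0]}}

```text
clock: 47.65
tcp_pos: [0.6545, -0.1707, 0.1682]
eef_rot: [-0.097, 3.14, 0.0]
wrist_force: [-0.5, 1.0, -2.5]
opening: 0.296
gripper_force: 49.6
```

```bash
python3 chk.py
```

```text
47.65 [ 0.6545 -0.1707  0.1682] 0.296 49.565062522888184 [-0.5  1.  -2.5]
scene lug [13.9, 18.4, 13.9, 11.8]
scene plain [10.1, 20.9, 9.6, 6.6]
side lug [13.4, 12.6, 71.9, 9.3]
side plain [10.0, 7.6, 8.0, 21.7]
```

{"fn": "step_arm", "kwargs": {"travel": [[0,0,-0.8],[0,0,-0.8],[0,0,-0.8],[0,0,-0.7],[0,0,-0.35],[0,0,-0.12],[0,0,-0.1],[0,0,-0.05]], "yaw": [0,0,0,0,0,0,0,0]}}

```text
clock: 48.55
tcp_pos: [0.6554, -0.1717, 0.0573]
eef_rot: [-0.095, 3.138, -0.001]
wrist_force: [0.1, -0.1, -2.6]
opening: 0.291
gripper_force: 49.6
```

{"fn": "step_arm", "kwargs": {"travel": [[0,0,0],[0,0,0],[0,0,0],[0,0,0],[0,0,0.3],[0,0,0.8],[0,0,0.9],[0,0,0.9]], "yaw": [0,0,0,0,0,0,0,0], "hand": 0.5}}

```text
clock: 49.35
tcp_pos: [0.6546, -0.1714, 0.1449]
eef_rot: [-0.095, 3.14, 0.0]
wrist_force: [0.6, -0.0, 0.7]
opening: 0.499
gripper_force: 0.0
```

{"fn": "step_arm", "kwargs": {"travel": [[0,0,0.9],[0,0,0.9],[-0.9,0.3,0.5],[-0.9,0.5,0.5],[-0.9,0.5,0.5],[-0.9,0.5,0],[-0.9,0.5,0],[0,0,0]], "yaw": [0,0,0,0,0,0,0,0]}}

```text
clock: 50.15
tcp_pos: [0.5158, -0.1003, 0.2436]
eef_rot: [0.097, -3.138, -0.002]
wrist_force: [0.1, 0.1, 0.2]
opening: 0.497
gripper_force: 0.0
```

```bash
python3 chk.py; python3 - <<'E'
from h import *
b=grab_frame('scene')[:,:,::-1];c=grab_frame('side')[:,:,::-1]
cv2.imwrite('pics/f1.png',np.hstack([cv2.resize(b[110:320,90:410],(480,315),interpolation=2),cv2.resize(c[110:320,180:380],(300,315),interpolation=2)]))
E
```

```text
50.15 [ 0.5158 -0.1003  0.2436] 0.497 0.0 [0.1 0.1 0.2]
scene lug [12.1, 17.1, 11.9, 11.1]
scene plain [8.1, 20.3, 7.8, 5.9]
side lug [11.9, 10.4, 7.3, 7.8]
side plain [8.6, 40.4, 6.5, 5.3]
```

View pics/f1.png

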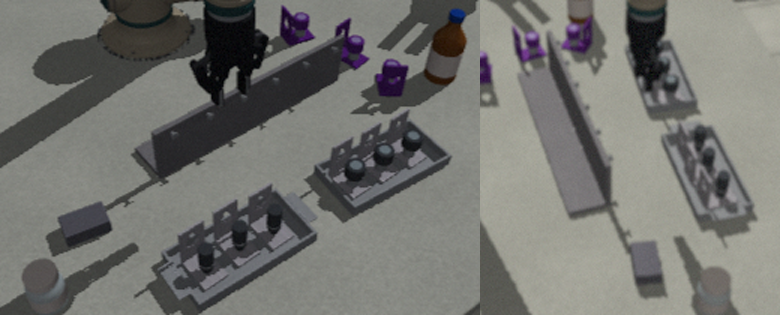

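The board is empty. Three objectives stand upright in the lug tray and three eyepieces in the plain tray, and the bottle, jar, slide box and decoys have not moved.

```bash
python3 -c "
from workcell import *
print(job_done())"
```

```text
the job is handed in; nothing more can be done
None
```

All six holders are off the board and standing upright, the three objectives in the lug tray and the three eyepieces in the plain tray; I handed the job in at about 50 s, but the hand-in call returned no verdict.

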